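# Plug the pressure gauge into the bench air outlet

## Robot

A 6-joint arm with a two-finger parallel gripper is mounted at the origin on a cart in front of the work surface, level with it; the furniture and walls round the work are solid. World frame = base frame: x ahead of the robot, y to its left, z up, the work surface at z = 0. Lengths are in m, angles in degrees, forces in N, time in s.
With the tool pointing down it reaches from about 0.35 to 0.875 m from the base axis. Payload 4.2 kg.
Tool frame: the origin (TCP) lies between the finger pads; the fingertips stand 14 mm ahead of it and the grasp point (between the pads) lies 5 mm behind it; z points along the fingers, y is the line along which they close (so a half turn about z gives the same grasp; the last joint's range is limited). The gripper opens to 87 mm and grips with 3 to 60 N. Pads are 19 mm wide; open, the fingers measure 117 mm over their backs; the gripper's body (75 mm by 190 mm) begins 51 mm behind the grasp point.
Start: joints at [80.134, 22.042, 0.453, 0, -68.411, -14.817], TCP at [0.261, 0.568, 0.237] pointing down, gripper open.
Joint ranges: [-179.83, 179.83], [-69.29, 118.12], [-61.27, 80.66], [-181.25, 117.63], [-171.15, -9.14], [-177.46, 177.46]. Speed limits (degrees/s): [159.86, 159.86, 180, 180, 180, 180].

## Interface

Orientations are given as a 3x3 rotation matrix whose columns are the frame's x, y, z axes.
In Python, from station import * gives the robot as it stands. The module is installed in compiled form; this text tells all that it offers.
- The arm moves only by the tool play_rows, never from a script. Its argument "steps" is a list of rows, each an object of numbers: "ax", "ay", "az": the turn, a rotation vector about the tool's x, y, z in degrees; "dx", "dy", "dz": the shift along the tool's x, y, z in mm; "claw": the finger opening in mm, from 0 to 87. A call has 1 to 20 rows; each row shifts and turns the commanded pose from where the row before left it, along the tool's axes as they then stand; what a row does not reach is not made up. A row lasts 1/10 s, in which the tool goes at most 50 mm and 8.59 degrees, less where a joint would pass 70% of its speed; a pose out of reach is approached as far as the arm can. A call with a gripper value outside its range is refused whole. The fingers move at their own pace and stop on an object; the grip force is fixed at half the most. Time passes only in rows, so rows that do not move let the fingers close. It gives the time, the measured TCP pose, the force, the opening and the grip force at its end, in the units of the state.
- sense(): the state, without advancing time (a new reading comes with each control period).
- capture(name): name is "scene" or "top" or "wrist"; returns a dict with "frame" (384x512x3 uint8, blue, green, red), "range_z" (384x512 float32, m along the optical axis (not along the pixel's ray), 0 where there is no reading), "fx", "fy", "cx", "cy" (pixels), "xyz" and "rotation" of the camera in the world. Camera axes: x right, y down, z forward; pixel columns grow to the right and rows downward; lengths in m; the calibration is good to about 2 mm. A picture is of the moment at which its call begins.
- finish_job(): hands the job in; it is judged then, once.
The state is a dict: "time_s": time; "joints": joint angles; "joint_velocities": joint speeds; "effort": joint torques, N m; "tcp_pos": TCP position; "ee_rot": TCP orientation; "wrist_force": force on the tool from outside, world axes, zero at the start; "moment": the same for the moment, N m; "gripper_width": opening from 0.0 (shut) to 1.0 (fully open); "gripper_force": force on a finger pad.
Only numpy, scipy, OpenCV 4.12 (cv2) and the standard library are available. Lean on these libraries where they do the work, as an engineer would, in place of code of your own. Each camera call takes 0.05 s, during which the arm holds its last target. There are 200 camera calls.

## Task

Fit the pressure gauge to the bench air outlet: first draw the coupler's sleeve down, back from its mouth, until it catches and stays there by itself, then take the gauge out of the wooden stand and press its plug gently straight down into the coupler, without forcing it, until it is fully home and the sleeve springs forward and locks it. Let go and leave the gauge standing upright in the outlet; do not move the silencer or the other things on the bench.

Things in the scene. Friction and masses are not known exactly. Their poses are not given: they have to be found in the camera images.
- outlet: Bench air outlet, fixed: grey block 84 x 84 x 30 mm with corner screws and a capped brass port on its +x side, reaching 58 mm from the centre; origin at the centre of its underside, z up. A steel air coupler stands upright on its middle, mouth up, with a spring sleeve round it. It floats: its axis may stand up to 3 mm off centre along the block's x and y and yields sideways to about 1 N.
- outlet_mouth (a point): Point on the block's centre line 100 mm above the bench, fixed to the block: the coupler's mouth is firmly set somewhere from 9.5 mm below to 9.5 mm above it. Rim 34 mm across, inside chamfered from 26 mm to a bore of 20 mm. Two locking balls 14 mm below the mouth bar the bore while the sleeve is forward; with the sleeve caught, a sprung shuttle's top is 8 mm below the mouth.
- outlet_home (a point): Point on the block's centre line 66 mm above the bench, the middle of where the plug's nose may end. Pressing the shuttle down with the plug takes 3 to 8 N. With the nose about 32 mm below the mouth the sleeve snaps forward and two balls enter the plug's groove; the nose is then locked 34 mm below the mouth. A hard stop, collar on rim, comes at 35.5 mm.
- outlet_axis (a point): Centre of the top of the outlet's grey block, 30 mm above the bench (the coupler's axis lies within 3 mm of it in the block's x and y)
- sleeve (a joint): Slide of the aluminium sleeve, m: 0 = forward (up), 0.0135 = drawn down to its hard stop. Knurled, 40 mm across, 30 mm high, with a flange 47 mm across and 5 mm high at its lower end; when forward, top edge 6 mm and flange top 31 mm below the mouth. Full travel takes about 7 N. Drawn down 11 mm or more it catches: let go, it creeps back to 0.009-0.0105 and stays until a plug is pressed home
- gauge: Pressure gauge with a plug below, round about its axis; origin at the plug's nose, z up. From the nose: steel plug 18 mm across (nose chamfered to 13 mm, groove from 16 to 27 mm), brass collar 32 mm across from 35.5 to 45.5 mm, neck, dark case 40 mm across from 52 to 78 mm to grip, white dial on top. 0.13 to 0.21 kg. Upright in one of the stand's holes, collar on the wood
- gauge_nose (a point): Tip of the gauge's plug, on its axis (same point as the gauge's origin)
- stand: Fixed wooden stand 70 x 160 x 44 mm with two holes 22 mm in diameter, 45 mm either side of its middle along its y; origin at the centre of its underside. To the left of the work a tall fixed white panel stands on glass sheets (from about y = 0.25 m): keep the arm clear of it
- silencer: Brass silencer with the same plug, standing in the other hole; above the collar a ribbed brass cylinder 24 mm in diameter, no dial, 83 mm high; origin at its nose. Bystander
- tin: Tin 75 mm in diameter, 58 mm high, bystander; origin at the centre of its underside
- bottle: Small dropper bottle, 34 mm in diameter, 102 mm high, bystander; origin at the centre of its underside
- measure: Yellow tape measure 89 x 58 x 64 mm, bystander; origin at the centre of its underside
Not all that is in view belongs to the job. Several things have the shape of the outlet; the one meant has the colours described above.

How it is judged:
By the outcome, as a careful person would: the job done as asked, in the order asked, and still so for the second after the job is handed in, with the robot touching nothing.
It also fails if it takes over 61 s, if anything falls off the work surface, if the arm or the gripper's body presses on something with over 40 N, if the wrist force passes 120 N, or if a joint passes its speed limit or range.

## Working session

There is one attempt and no reset: what is moved stays moved. The work goes in short steps, Python scripts to look and compute and a tool call to move; the robot and the scene stay as the last step left them, time stands still between calls to the robot, and variables do not carry over. Pictures are saved under pics/ and viewed, at most 10 in all, crops included, and the job is handed in when it is done.

Besides the shell and the picture viewer there is one more tool, called after "Request:" as name([rows], argument=value, ...), one row to a line, values as JSON. play_rows: Moves the arm, as the interface text tells. Its arguments: {"type":"object","properties":{"steps":{"type":"array"}},"required":["steps"]}

```bash
mkdir -p pics; cat > h.py <<'E'
from station import *
import numpy as np, cv2
def snap(n,f):
    c=capture(n); cv2.imwrite('pics/'+f+'.png',c['frame']); np.savez('pics/'+f+'.npz',**c); return c
def cloud(c):
    z=c['range_z']; v,u=np.indices(z.shape)
    p=np.stack([(u-c['cx'])/c['fx']*z,(v-c['cy'])/c['fy']*z,z],-1)
    w=p@np.array(c['rotation']).T+np.array(c['xyz']); w[z==0]=np.nan; return w
def load(f): return dict(np.load('pics/'+f+'.npz'))
E
python3 - <<'E'
from h import *
s=sense(); print(s)
a=snap('scene','s0'); b=snap('top','t0')
for c in(a,b): print(c['xyz'],c['rotation'],c['fx'],c['cx'],c['cy'])
E
```

```text
{'time_s': 0.0, 'joints': array([ 8.01349224e+01,  2.20904609e+01,  3.79825531e-01, -3.02383375e-02,
       -6.84113969e+01, -1.48168705e+01]), 'joint_velocities': array([ 0.05861406, -0.00088374,  0.0106787 , -0.05499236,  0.08142814,
        0.05120151]), 'effort': array([ 4.14316137e-04, -3.90662885e+01,  1.87404549e+01,  4.21984971e+00,
        1.09153159e-02, -1.97410436e-04]), 'tcp_pos': array([0.26072121, 0.56738744, 0.23545982]), 'ee_rot': array([[ 9.08558495e-01, -4.17756798e-01, -8.48378539e-04],
       [-4.17757653e-01, -9.08556265e-01, -2.01424741e-03],
       [ 7.06659127e-05,  2.18447823e-03, -9.99997612e-01]]), 'wrist_force': array([-0.55224048,  0.47402093,  0.29136039]), 'moment': array([ 0.0122525 , -0.02446771, -0.03897759]), 'gripper_force': 0.0, 'gripper_width': 0.9988472052187839}
[ 0.01285304 -0.34464379  0.59790986] [[ 0.46576355 -0.52111112  0.71519754]
 [-0.88487127 -0.28175398  0.37096836]
 [ 0.00819402 -0.8056413  -0.59234699]] 361.7120084541588 250.7784422283116 195.1611679507315
[0.47906117 0.00457443 0.91820122] [[-0.0151674  -0.98573936  0.16759435]
 [-0.99886286  0.00736071 -0.04710426]
 [ 0.04519891 -0.16811822 -0.98473008]] 365.05025615608815 248.25079550693536 190.58338027204817
```

View pics/s0.png

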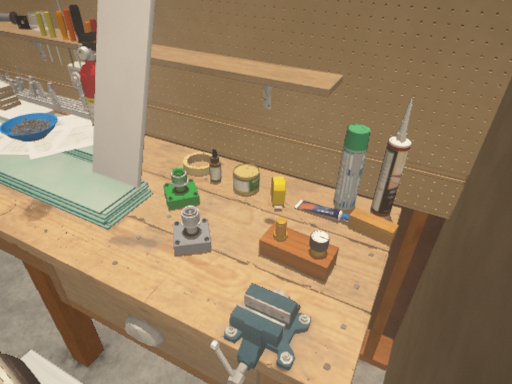

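View pics/t0.png

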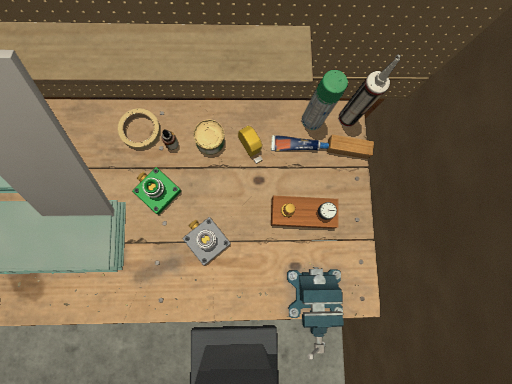

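The scene view shows the grey outlet at about (191,232), with a green decoy at (180,190). The stand is at (298,250) with the gauge at (319,240) and the silencer at (281,229). In the top view the outlet is at (207,241), the gauge dial at (328,211), the silencer at (289,210), and the panel is at the left.

```bash
python3 - <<'E'
from h import *
np.set_printoptions(precision=4,suppress=True)
c=load('t0'); w=cloud(c); f=c['frame']
def st(n,u0,u1,v0,v1,z0,z1):
    p=w[v0:v1,u0:u1].reshape(-1,3); m=(p[:,2]>z0)&(p[:,2]<z1); q=p[m]
    if len(q)==0: print(n,'none'); return
    print(n,len(q),'med',np.median(q,0),'min',q.min(0),'max',q.max(0)); return q
q=st('block',180,235,212,270,.022,.038)
h=cv2.minAreaRect((q[:,:2]*1000).astype(np.float32)); print(h)
q=st('coupler',180,235,212,270,.075,.13); print(cv2.minEnclosingCircle((q[:,:2]*1000).astype(np.float32)))
q=st('couplertop',180,235,212,270,.085,.13)
print(np.round(np.sort(q[:,2])[::-6],4))
q=st('stand',265,345,190,235,.036,.05);print(cv2.minAreaRect((q[:,:2]*1000).astype(np.float32)))
q=st('gauge',312,345,195,225,.105,.14);print(cv2.minEnclosingCircle((q[:,:2]*1000).astype(np.float32)))
q=st('sil',275,305,195,225,.08,.11);print(cv2.minEnclosingCircle((q[:,:2]*1000).astype(np.float32)))
q=st('panel',0,120,40,220,.05,.9)
q=st('glass',0,130,200,270,.005,.05)
q=st('bench',150,350,150,320,-.01,.01)
c=load('s0'); w=cloud(c)
print('scene')
q=st('block',165,220,200,260,.022,.034);print(cv2.minAreaRect((q[:,:2]*1000).astype(np.float32)))
q=st('couplertop',165,220,200,260,.085,.13)
q=st('gauge',308,332,225,250,.105,.14);print(cv2.minEnclosingCircle((q[:,:2]*1000).astype(np.float32)))
q=st('panel',85,160,0,190,.05,.9)
for i in(0,50,100,150): st('row%d'%i,90,150,i,i+5,.03,1.5)
crop=lambda n,u,v,s:cv2.resize(load(n)['frame'][v-s:v+s,u-s:u+s],(400,400),interpolation=cv2.INTER_CUBIC)
cv2.imwrite('pics/crop.png',np.hstack([crop('t0',207,241,30),crop('s0',191,230,35)]))
E
```

```text
block 964 med [0.5086 0.0656 0.03  ] min [0.454  0.008  0.0224] max [0.5662 0.1209 0.037 ]
((515.945556640625, 69.93626403808594), (100.1552734375, 83.81743621826172), 38.2540168762207)
coupler 235 med [0.5112 0.0645 0.0888] min [0.4929 0.0438 0.0752] max [0.5311 0.0844 0.0966]
((511.68328857421875, 63.96882629394531), 20.58027458190918)
couplertop 174 med [0.5118 0.0655 0.0908] min [0.4929 0.0458 0.085 ] max [0.531  0.082  0.0966]
[0.0966 0.095  0.0947 0.0945 0.0942 0.0939 0.0938 0.0935 0.0934 0.0931
 0.0927 0.0925 0.0921 0.0917 0.0909 0.0904 0.09   0.0897 0.0893 0.089
 0.0887 0.0882 0.0879 0.0877 0.0874 0.087  0.0867 0.0863 0.0854]
stand 1487 med [ 0.574  -0.1699  0.0443] min [ 0.5372 -0.2576  0.036 ] max [ 0.6142 -0.093   0.0496]
((576.8233642578125, -175.321533203125), (160.9703826904297, 70.52740478515625), 86.63473510742188)
gauge noneTraceback (most recent call last):
  File "<stdin>", line 14, in <module>
TypeError: 'NoneType' object is not subscriptable
```

```bash
python3 - <<'E'
from h import *
np.set_printoptions(precision=4,suppress=True)
c=load('t0'); w=cloud(c); f=c['frame']
def st(n,u0,u1,v0,v1,z0,z1,shape=0):
    p=w[v0:v1,u0:u1].reshape(-1,3); m=(p[:,2]>z0)&(p[:,2]<z1); q=p[m]
    if len(q)==0: print(n,'none'); return
    print(n,len(q),'med',np.median(q,0),'min',q.min(0),'max',q.max(0))
    if shape: print('   ',cv2.minEnclosingCircle((q[:,:2]*1000).astype(np.float32)))
st('gauge',312,345,195,225,.07,.14,1)
st('sil',275,305,195,225,.07,.11,1)
st('panel',0,120,40,220,.05,.9)
st('glass',0,130,200,270,.005,.05)
st('bench',150,350,150,320,-.01,.01)
c=load('s0'); w=cloud(c)
print('scene')
st('couplertop',165,220,200,260,.075,.13,1)
st('gauge',308,332,225,250,.07,.14,1)
st('panel',85,160,0,190,.05,.9)
for i in(0,50,100,150): st('row%d'%i,90,150,i,i+5,.03,1.5)
crop=lambda n,u,v,s:cv2.resize(load(n)['frame'][v-s:v+s,u-s:u+s],(400,400),interpolation=cv2.INTER_CUBIC)
cv2.imwrite('pics/crop.png',np.hstack([crop('t0',207,241,30),crop('s0',191,230,35)]))
E
```

```text
gauge 248 med [ 0.5733 -0.2175  0.087 ] min [ 0.555  -0.2393  0.071 ] max [ 0.5924 -0.1998  0.0914]
    ((574.1704711914062, -219.7566375732422), 19.989315032958984)
sil 96 med [ 0.5783 -0.1283  0.091 ] min [ 0.5675 -0.14    0.072 ] max [ 0.5904 -0.1186  0.0953]
    ((578.888916015625, -130.02606201171875), 11.928909301757812)
panel 14855 med [0.6878 0.3176 0.3197] min [0.5734 0.1958 0.05  ] max [0.8884 0.4764 0.4761]
glass 7530 med [0.5169 0.4032 0.0441] min [0.4449 0.2568 0.0052] max [0.6086 0.5492 0.05  ]
bench 26892 med [ 0.5226 -0.0239 -0.0003] min [ 0.3183 -0.3063 -0.01  ] max [0.7441 0.2127 0.01  ]
scene
couplertop 233 med [0.505  0.0643 0.0856] min [0.4876 0.0467 0.0752] max [0.526  0.0854 0.0937]
    ((507.30523681640625, 66.39167022705078), 20.003183364868164)
gauge 293 med [ 0.5635 -0.2182  0.0849] min [ 0.5503 -0.2361  0.07  ] max [ 0.5901 -0.197   0.0886]
    ((570.1620483398438, -216.51632690429688), 20.270397186279297)
panel 11941 med [0.6749 0.3784 0.2797] min [0.5696 0.2829 0.0501] max [0.8901 0.7453 0.4665]
row0 299 med [0.7206 0.3788 0.4562] min [0.7154 0.2877 0.4087] max [0.8858 0.6696 0.4665]
row50 300 med [0.6826 0.3692 0.3521] min [0.6754 0.2851 0.3056] max [0.7731 0.5693 0.3661]
row100 300 med [0.6418 0.3714 0.238 ] min [0.6319 0.2853 0.1167] max [0.8899 0.5575 0.2572]
row150 265 med [0.5969 0.3646 0.1161] min [0.5857 0.2856 0.041 ] max [0.6569 0.5497 0.1387]
```

View pics/crop.png

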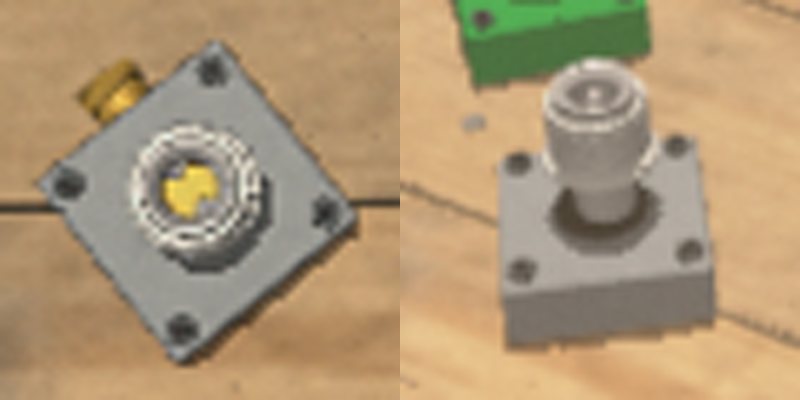

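The crop shows the grey block with the brass port at its upper left, the coupler's sleeve up (forward), and yellow inside the bore. I'll swing the arm over the outlet.

Request:
play_rows([
  {"az": -8.2},
  {"az": -8.2},
  {"az": -8.2},
  {"dx": 20, "dy": 42},
  {"dx": 20, "dy": 42},
  {"dx": 20, "dy": 42},
  {"dx": 20, "dy": 42},
  {"dx": 20, "dy": 42},
  {"dx": 20, "dy": 42},
  {"dx": 20, "dy": 42},
  {"dx": 20, "dy": 42},
  {"dx": 20, "dy": 42},
  {"dx": 20, "dy": 42},
  {"dx": 20, "dy": 42},
  {"dx": 20, "dy": 40},
  {},
  {},
])

```text
invalid input at $.steps[0]: expected keys ax, ay, az, dx, dy, dz, claw
```

```bash
python3 - <<'E'
from h import *
np.set_printoptions(precision=4,suppress=True)
s=sense(); print(s['time_s'],s['tcp_pos'],s['ee_rot'],s['joints'],s['wrist_force'])
c=snap('wrist','w0'); print(c['xyz'],c['rotation'],c['fx'],c['cx'],c['cy'])
E
```

```text
0.1 [0.2607 0.5674 0.2356] [[ 0.9086 -0.4177 -0.0007]
 [-0.4177 -0.9086 -0.0018]
 [ 0.0001  0.002  -1.    ]] [ 80.1363  22.086    0.3865  -0.0233 -68.4115 -14.8165] [ 0.5864  0.0552 -0.1167]
[0.3332 0.5339 0.3831] [[-0.4177 -0.8698 -0.2627]
 [-0.9086  0.4009  0.1172]
 [ 0.0034  0.2877 -0.9577]] 308.30232428533594 255.30794356237539 196.1718918391974
```

View pics/w0.png

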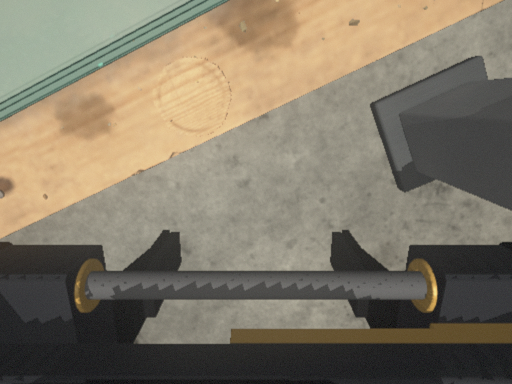

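The wrist picture shows the start pose with the fingers at the bottom of the frame. The rows were refused because every key is required, so I'll send full rows.

Request:
play_rows([
  {"ax": 0, "ay": 0, "az": -8.2, "dx": 0, "dy": 0, "dz": 0, "claw": 87},
  {"ax": 0, "ay": 0, "az": -8.2, "dx": 0, "dy": 0, "dz": 0, "claw": 87},
  {"ax": 0, "ay": 0, "az": -8.2, "dx": 0, "dy": 0, "dz": 0, "claw": 87},
  {"ax": 0, "ay": 0, "az": 0, "dx": 20, "dy": 42, "dz": 0, "claw": 87},
  {"ax": 0, "ay": 0, "az": 0, "dx": 20, "dy": 42, "dz": 0, "claw": 87},
  {"ax": 0, "ay": 0, "az": 0, "dx": 20, "dy": 42, "dz": 0, "claw": 87},
  {"ax": 0, "ay": 0, "az": 0, "dx": 20, "dy": 42, "dz": 0, "claw": 87},
  {"ax": 0, "ay": 0, "az": 0, "dx": 20, "dy": 42, "dz": 0, "claw": 87},
  {"ax": 0, "ay": 0, "az": 0, "dx": 20, "dy": 42, "dz": 0, "claw": 87},
  {"ax": 0, "ay": 0, "az": 0, "dx": 20, "dy": 42, "dz": 0, "claw": 87},
  {"ax": 0, "ay": 0, "az": 0, "dx": 20, "dy": 42, "dz": 0, "claw": 87},
  {"ax": 0, "ay": 0, "az": 0, "dx": 20, "dy": 42, "dz": 0, "claw": 87},
  {"ax": 0, "ay": 0, "az": 0, "dx": 20, "dy": 42, "dz": 0, "claw": 87},
  {"ax": 0, "ay": 0, "az": 0, "dx": 20, "dy": 42, "dz": 0, "claw": 87},
  {"ax": 0, "ay": 0, "az": 0, "dx": 20, "dy": 40, "dz": 0, "claw": 87},
  {"ax": 0, "ay": 0, "az": 0, "dx": 0, "dy": 0, "dz": 0, "claw": 87},
  {"ax": 0, "ay": 0, "az": 0, "dx": 0, "dy": 0, "dz": 0, "claw": 87},
])

```text
time_s: 1.85
tcp_pos: [0.5002, 0.0645, 0.2361]
ee_rot: [[1.0, -0.004, -0.001], [-0.004, -1.0, -0.0], [-0.001, 0.0, -1.0]]
wrist_force: [-0.5, -0.5, 0.1]
gripper_width: 1.002
gripper_force: 0.0
```

```bash
python3 - <<'E'
from h import *
np.set_printoptions(precision=4,suppress=True)
s=sense(); print(s['time_s'],s['tcp_pos'],s['ee_rot'],s['joints'],s['wrist_force'])
c=snap('wrist','w1'); print(c['xyz'],c['rotation'],c['fx'],c['cx'],c['cy'])
E
```

```text
1.85 [0.5002 0.0645 0.2361] [[ 1.     -0.0041 -0.001 ]
 [-0.0041 -1.     -0.0001]
 [-0.001   0.0001 -1.    ]] [ 25.808   10.3007 -16.1371  -0.0207 -63.6183  63.9637] [-0.4793 -0.5415  0.07  ]
[0.58   0.0636 0.3835] [[-0.0042 -0.9572 -0.2894]
 [-1.      0.0046 -0.0007]
 [ 0.002   0.2894 -0.9572]] 308.30232428533594 255.30794356237539 196.1718918391974
```

View pics/w1.png

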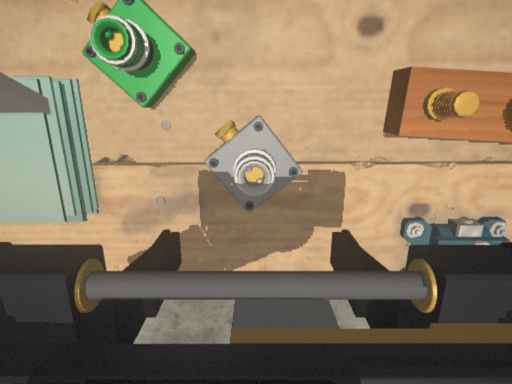

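The wrist view has the outlet in full at about (254,165), with its mouth near (254,172). The green decoy is at (138,50) and the silencer at (452,104). Now I'll measure the coupler from this view.

```bash
python3 - <<'E'
from h import *
np.set_printoptions(precision=4,suppress=True)
for n,(u0,u1,v0,v1) in {'w1':(215,295,130,205),'t0':(180,235,212,270),'s0':(165,220,200,260)}.items():
    c=load(n); w=cloud(c); p=w[v0:v1,u0:u1].reshape(-1,3); 
    h,e=np.histogram(p[:,2],bins=np.arange(.024,.112,.004)); print(n,list(zip(np.round(e*1000).astype(int),h)))
    for a,b in((.024,.036),(.055,.068),(.08,.088),(.088,.11)):
        q=p[(p[:,2]>a)&(p[:,2]<b)]*1000
        if len(q)>4:
            print(' ',a,len(q),'medz',np.median(q[:,2]),'mec',cv2.minEnclosingCircle(q[:,:2].astype(np.float32)))
            if a<.03:
                print('  rect',cv2.minAreaRect(q[:,:2].astype(np.float32)))
c=load('w1');f=c['frame'][120:215,205:305]
cv2.imwrite('pics/w1c.png',cv2.resize(f,None,fx=6,fy=6,interpolation=cv2.INTER_CUBIC))
E
```

```text
w1 [(np.int64(24), np.int64(287)), (np.int64(28), np.int64(2631)), (np.int64(32), np.int64(102)), (np.int64(36), np.int64(0)), (np.int64(40), np.int64(0)), (np.int64(44), np.int64(0)), (np.int64(48), np.int64(0)), (np.int64(52), np.int64(0)), (np.int64(56), np.int64(20)), (np.int64(60), np.int64(205)), (np.int64(64), np.int64(20)), (np.int64(68), np.int64(42)), (np.int64(72), np.int64(182)), (np.int64(76), np.int64(101)), (np.int64(80), np.int64(117)), (np.int64(84), np.int64(333)), (np.int64(88), np.int64(246)), (np.int64(92), np.int64(316)), (np.int64(96), np.int64(0)), (np.int64(100), np.int64(0)), (np.int64(104), np.int64(0))]
  0.024 3020 medz 29.343483357679915 mec ((513.9007568359375, 66.75580596923828), 53.44425964355469)
  rect ((506.9258117675781, 64.12614440917969), (88.5512466430664, 93.29014587402344), 0.5134605169296265)
  0.055 245 medz 61.647447849310424 mec ((511.0784912109375, 64.34257507324219), 23.248249053955078)
  0.08 450 medz 86.34678930648852 mec ((510.7309265136719, 64.47321319580078), 20.673126220703125)
  0.088 562 medz 92.2301812512884 mec ((510.350677490
[... 1609 characters left out ...]
4(80), np.int64(53)), (np.int64(84), np.int64(65)), (np.int64(88), np.int64(49)), (np.int64(92), np.int64(29)), (np.int64(96), np.int64(0)), (np.int64(100), np.int64(0)), (np.int64(104), np.int64(0))]
  0.024 780 medz 28.88392036040227 mec ((538.4744873046875, 103.5996322631836), 100.07249450683594)
  rect ((540.6982421875, 100.37980651855469), (184.92388916015625, 88.28231811523438), 42.726661682128906)
  0.055 96 medz 61.629906093798205 mec ((506.8994140625, 65.38116455078125), 22.60639762878418)
  0.08 118 medz 84.65607175494571 mec ((507.3524475097656, 66.17862701416016), 19.87220001220703)
  0.088 78 medz 91.49175388110098 mec ((506.9450378417969, 65.40724182128906), 18.844985961914062)
```

View pics/w1c.png

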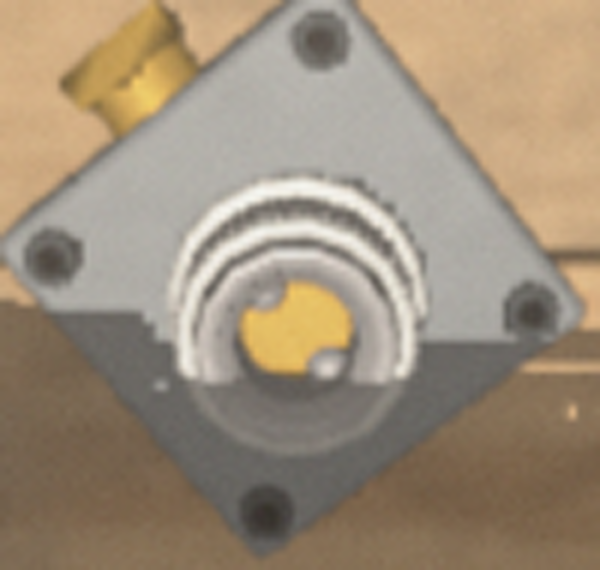

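Mouth z is about 0.093, the flange top about 0.062, and the axis about (0.511, 0.0645). I'll come down around the sleeve until the tips are just above the flange.

Request:
play_rows([
  {"ax": 0, "ay": 0, "az": 0, "dx": 10.5, "dy": 0, "dz": 0, "claw": 87},
  {"ax": 0, "ay": 0, "az": 0, "dx": 0, "dy": 0, "dz": 30, "claw": 87},
  {"ax": 0, "ay": 0, "az": 0, "dx": 0, "dy": 0, "dz": 30, "claw": 87},
  {"ax": 0, "ay": 0, "az": 0, "dx": 0, "dy": 0, "dz": 30, "claw": 87},
  {"ax": 0, "ay": 0, "az": 0, "dx": 0, "dy": 0, "dz": 30, "claw": 75},
  {"ax": 0, "ay": 0, "az": 0, "dx": 0, "dy": 0, "dz": 20, "claw": 65},
  {"ax": 0, "ay": 0, "az": 0, "dx": 0, "dy": 0, "dz": 12, "claw": 60},
  {"ax": 0, "ay": 0, "az": 0, "dx": 0, "dy": 0, "dz": 6, "claw": 60},
  {"ax": 0, "ay": 0, "az": 0, "dx": 0, "dy": 0, "dz": 0, "claw": 60},
  {"ax": 0, "ay": 0, "az": 0, "dx": 0, "dy": 0, "dz": 0, "claw": 60},
])

```text
time_s: 2.9
tcp_pos: [0.5116, 0.0661, 0.0794]
ee_rot: [[1.0, -0.001, 0.002], [-0.001, -1.0, 0.001], [0.002, -0.001, -1.0]]
wrist_force: [-0.2, -0.7, 0.5]
gripper_width: 0.698
gripper_force: 0.0
```

Request:
play_rows([
  {"ax": 0, "ay": 0, "az": 0, "dx": -0.5, "dy": 1.6, "dz": 1, "claw": 50},
  {"ax": 0, "ay": 0, "az": 0, "dx": 0, "dy": 0, "dz": 0, "claw": 44},
  {"ax": 0, "ay": 0, "az": 0, "dx": 0, "dy": 0, "dz": 0, "claw": 36},
  {"ax": 0, "ay": 0, "az": 0, "dx": 0, "dy": 0, "dz": 0, "claw": 36},
  {"ax": 0, "ay": 0, "az": 0, "dx": 0, "dy": 0, "dz": 0, "claw": 36},
  {"ax": 0, "ay": 0, "az": 0, "dx": 0, "dy": 0, "dz": 0, "claw": 36},
  {"ax": 0, "ay": 0, "az": 0, "dx": 0, "dy": 0, "dz": 0, "claw": 36},
])

```text
time_s: 3.6
tcp_pos: [0.5106, 0.0643, 0.0779]
ee_rot: [[1.0, -0.001, 0.001], [-0.001, -1.0, 0.001], [0.001, -0.001, -1.0]]
wrist_force: [-0.8, 3.1, 3.3]
gripper_width: 0.458
gripper_force: 30.0
```

Request:
play_rows([
  {"ax": 0, "ay": 0, "az": 0, "dx": 0, "dy": 0, "dz": 3, "claw": 36},
  {"ax": 0, "ay": 0, "az": 0, "dx": 0, "dy": 0, "dz": 3, "claw": 36},
  {"ax": 0, "ay": 0, "az": 0, "dx": 0, "dy": 0, "dz": 3, "claw": 36},
  {"ax": 0, "ay": 0, "az": 0, "dx": 0, "dy": 0, "dz": 2, "claw": 36},
  {"ax": 0, "ay": 0, "az": 0, "dx": 0, "dy": 0, "dz": 1, "claw": 36},
  {"ax": 0, "ay": 0, "az": 0, "dx": 0, "dy": 0, "dz": 0, "claw": 36},
  {"ax": 0, "ay": 0, "az": 0, "dx": 0, "dy": 0, "dz": 0, "claw": 36},
])

```text
time_s: 4.3
tcp_pos: [0.5103, 0.064, 0.0656]
ee_rot: [[1.0, -0.001, -0.0], [-0.001, -1.0, -0.0], [-0.0, 0.0, -1.0]]
wrist_force: [-1.3, 3.9, 5.6]
gripper_width: 0.455
gripper_force: 30.0
```

Request:
play_rows([
  {"ax": 0, "ay": 0, "az": 0, "dx": 0, "dy": 0, "dz": 0.8, "claw": 36},
  {"ax": 0, "ay": 0, "az": 0, "dx": 0, "dy": 0, "dz": 0, "claw": 36},
])

```text
time_s: 4.5
tcp_pos: [0.5103, 0.064, 0.0648]
ee_rot: [[1.0, -0.001, -0.0], [-0.001, -1.0, -0.0], [-0.0, 0.0, -1.0]]
wrist_force: [-2.3, 3.0, 6.4]
gripper_width: 0.456
gripper_force: 30.0
```

Request:
play_rows([
  {"ax": 0, "ay": 0, "az": 0, "dx": 0, "dy": 0, "dz": 0, "claw": 45},
  {"ax": 0, "ay": 0, "az": 0, "dx": 0, "dy": 0, "dz": 0, "claw": 60},
  {"ax": 0, "ay": 0, "az": 0, "dx": 0, "dy": 0, "dz": 0, "claw": 60},
  {"ax": 0, "ay": 0, "az": 0, "dx": 0, "dy": 0, "dz": 0, "claw": 60},
  {"ax": 0, "ay": 0, "az": 0, "dx": 0, "dy": 0, "dz": -10, "claw": 60},
  {"ax": 0, "ay": 0, "az": 0, "dx": 0, "dy": 0, "dz": -30, "claw": 60},
  {"ax": 0, "ay": 0, "az": 0, "dx": 0, "dy": 0, "dz": -40, "claw": 75},
  {"ax": 0, "ay": 0, "az": 0, "dx": 0, "dy": 0, "dz": -45, "claw": 87},
  {"ax": 0, "ay": 0, "az": 0, "dx": 0, "dy": 0, "dz": -45, "claw": 87},
  {"ax": 0, "ay": 0, "az": 0, "dx": 0, "dy": 0, "dz": 0, "claw": 87},
  {"ax": 0, "ay": 0, "az": 0, "dx": 0, "dy": 0, "dz": 0, "claw": 87},
])

```text
time_s: 5.6
tcp_pos: [0.51, 0.0638, 0.2355]
ee_rot: [[1.0, -0.002, 0.001], [-0.002, -1.0, 0.001], [0.001, -0.001, -1.0]]
wrist_force: [-0.6, 0.1, -0.3]
gripper_width: 0.984
gripper_force: 0.0
```

```bash
python3 - <<'E'
from h import *
np.set_printoptions(precision=4,suppress=True)
s=sense(); print(s['time_s'],s['tcp_pos'],s['wrist_force'])
c=snap('wrist','w2'); w=cloud(c)
m=(abs(w[...,0]-.511)<.03)&(abs(w[...,1]-.0645)<.03)&(w[...,2]>.04)
v,u=np.where(m); print(u.min(),u.max(),v.min(),v.max())
p=w[m]
h,e=np.histogram(p[:,2],bins=np.arange(.04,.112,.004)); print([(int(a*1000+.5),int(b)) for a,b in zip(e,h)])
for a,b in((.044,.055),(.065,.08),(.088,.11)):
    q=p[(p[:,2]>a)&(p[:,2]<b)]*1000
    if len(q)>4: print(' ',a,len(q),'medz',np.median(q[:,2]),'mec',cv2.minEnclosingCircle(q[:,:2].astype(np.float32)))
f=c['frame'][v.min()-15:v.max()+15,u.min()-15:u.max()+15]
cv2.imwrite('pics/w2c.png',cv2.resize(f,None,fx=5,fy=5,interpolation=cv2.INTER_CUBIC))
E
```

```text
5.6 [0.51   0.0638 0.2355] [-0.6239  0.1191 -0.2819]
103 394 159 383
[(40, 0), (44, 0), (48, 36), (52, 183), (56, 20), (60, 39), (64, 37), (68, 48), (72, 79), (76, 221), (80, 67), (84, 248), (88, 251), (92, 283), (96, 0), (100, 0), (104, 0)]
  0.044 215 medz 52.94337798913207 mec ((509.61846923828125, 69.2179946899414), 23.30063819885254)
  0.065 375 medz 77.20687151480304 mec ((509.2521057128906, 69.25312042236328), 20.656217575073242)
  0.088 534 medz 92.08431348565321 mec ((509.2129211425781, 69.58402252197266), 16.31723403930664)
```

View pics/w2c.png

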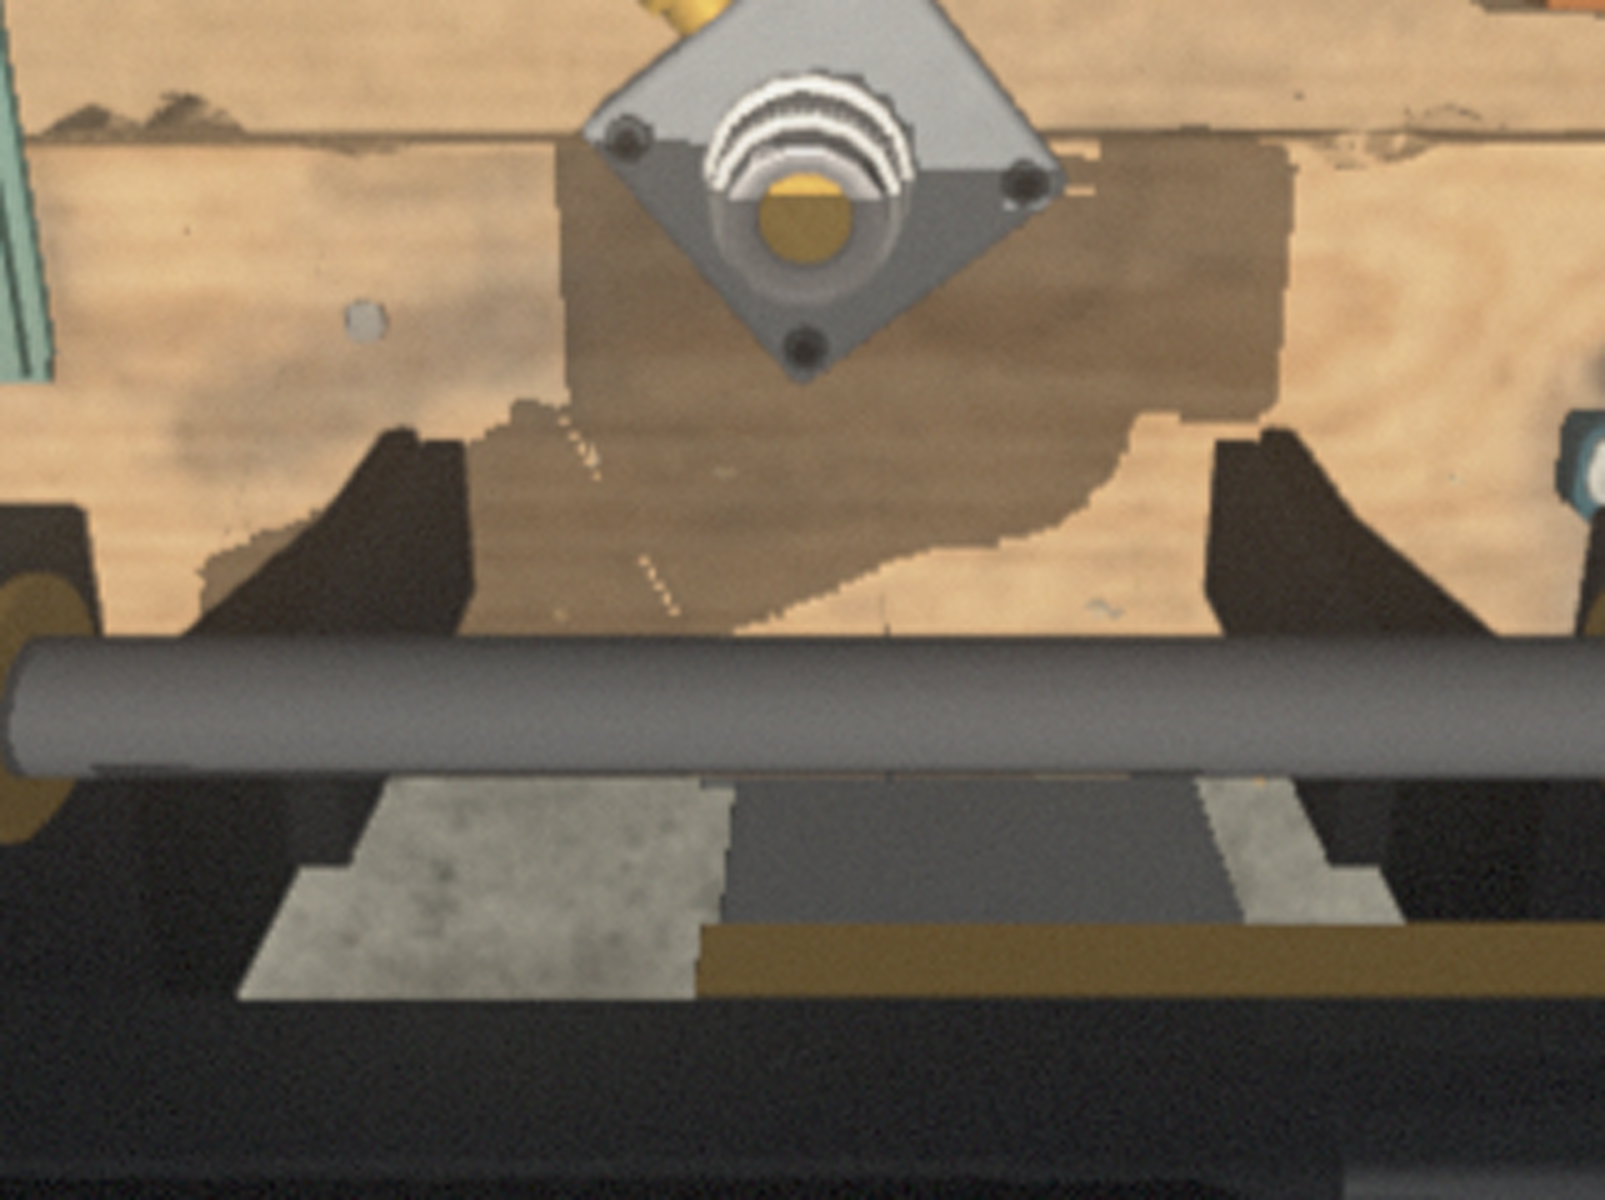

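The sleeve has caught: the flange dropped from 0.0617 to 0.053 and the balls have gone from the bore (mouth now near (161,45) in crop units). The floating coupler has shifted to about (0.509, 0.0695). Next I go to the gauge.

Request:
play_rows([
  {"ax": 0, "ay": 0, "az": 0, "dx": 6, "dy": 40, "dz": 0, "claw": 87},
  {"ax": 0, "ay": 0, "az": 0, "dx": 6, "dy": 40, "dz": 0, "claw": 87},
  {"ax": 0, "ay": 0, "az": 0, "dx": 6, "dy": 40, "dz": 0, "claw": 87},
  {"ax": 0, "ay": 0, "az": 0, "dx": 6, "dy": 40, "dz": 0, "claw": 87},
  {"ax": 0, "ay": 0, "az": 0, "dx": 6, "dy": 40, "dz": 0, "claw": 87},
  {"ax": 0, "ay": 0, "az": 0, "dx": 6, "dy": 40, "dz": 0, "claw": 87},
  {"ax": 0, "ay": 0, "az": 0, "dx": 6, "dy": 43, "dz": 0, "claw": 87},
  {"ax": 0, "ay": 0, "az": 0, "dx": 0, "dy": 0, "dz": 0, "claw": 87},
  {"ax": 0, "ay": 0, "az": 0, "dx": 0, "dy": 0, "dz": 0, "claw": 87},
])

```text
time_s: 6.55
tcp_pos: [0.5506, -0.22, 0.232]
ee_rot: [[1.0, -0.004, -0.005], [-0.004, -1.0, 0.001], [-0.005, -0.001, -1.0]]
wrist_force: [0.6, 0.4, -0.4]
gripper_width: 0.998
gripper_force: 0.0
```

```bash
cat > m.py <<'E'
from h import *
np.set_printoptions(precision=4,suppress=True)
def near(c,x,y,r,lo,hi):
    w=cloud(c); p=w.reshape(-1,3)
    q=p[(np.hypot(p[:,0]-x,p[:,1]-y)<r)&(p[:,2]>lo)&(p[:,2]<hi)]*1000
    if len(q)<5: return 'none'
    return len(q),'medz %.1f max %.1f'%(np.median(q[:,2]),q[:,2].max()),cv2.minEnclosingCircle(q[:,:2].astype(np.float32))
E
python3 - <<'E'
from m import *
s=sense(); print(s['time_s'],s['tcp_pos'],s['ee_rot'],s['joints'])
for n in('wrist','top','scene'):
    c=snap(n,n+'3'); print(n)
    print(' gauge',near(c,.573,-.219,.03,.062,.1),near(c,.573,-.219,.03,.083,.1))
    print(' mouth',near(c,.509,.067,.03,.086,.11),' sleeve',near(c,.509,.067,.03,.06,.082),'flange',near(c,.509,.067,.03,.048,.058))
E
```

```text
6.55 [ 0.5506 -0.22    0.232 ] [[ 1.     -0.0039 -0.0052]
 [-0.0039 -1.      0.0011]
 [-0.0052 -0.0011 -1.    ]] [ -6.1563  19.2537  -4.4158  -0.0338 -66.6351  95.9437]
wrist
 gauge (1374, 'medz 86.1 max 88.6', ((573.07080078125, -219.31900024414062), 19.999958038330078)) (1285, 'medz 86.2 max 88.6', ((572.9766845703125, -219.2983856201172), 19.923803329467773))
 mouth none  sleeve (279, 'medz 66.9 max 76.1', ((508.3713073730469, 57.81729507446289), 16.975568771362305)) flange (344, 'medz 52.6 max 58.0', ((508.8177185058594, 65.09748840332031), 22.596521377563477))
top
 gauge none none
 mouth (126, 'medz 92.1 max 96.0', ((510.366943359375, 68.59993743896484), 16.44986915588379))  sleeve (82, 'medz 78.3 max 81.7', ((510.18035888671875, 68.69686889648438), 20.57046890258789)) flange (49, 'medz 53.3 max 56.7', ((510.33355712890625, 69.00102996826172), 23.109560012817383))
scene
 gauge (347, 'medz 84.5 max 88.3', ((569.9920043945312, -217.0673065185547), 20.303138732910156)) (203, 'medz 85.4 max 88.3', ((570.1766357421875, -217.08091735839844), 20.12779426574707))
 mouth (87, 'medz 91.0 max 94.4', ((507.39410400390625, 72.51841735839844), 16.73223876953125))  sleeve (187, 'medz 73.7 max 81.9', ((505.5367126464844, 70.31698608398438), 20.5000057220459)) flange (84, 'medz 52.7 max 58.0', ((504.8168029785156, 70.39567565917969), 22.669584274291992))
```

Request:
play_rows([
  {"ax": 0, "ay": 0, "az": 0, "dx": 22.5, "dy": -0.7, "dz": 0, "claw": 87},
  {"ax": 0, "ay": 0, "az": 0, "dx": 0, "dy": 0, "dz": 30, "claw": 87},
  {"ax": 0, "ay": 0, "az": 0, "dx": 0, "dy": 0, "dz": 30, "claw": 87},
  {"ax": 0, "ay": 0, "az": 0, "dx": 0, "dy": 0, "dz": 30, "claw": 80},
  {"ax": 0, "ay": 0, "az": 0, "dx": 0, "dy": 0, "dz": 30, "claw": 70},
  {"ax": 0, "ay": 0, "az": 0, "dx": 0, "dy": 0, "dz": 20, "claw": 65},
  {"ax": 0, "ay": 0, "az": 0, "dx": 0, "dy": 0, "dz": 10, "claw": 60},
  {"ax": 0, "ay": 0, "az": 0, "dx": 0, "dy": 0, "dz": 5, "claw": 60},
  {"ax": 0, "ay": 0, "az": 0, "dx": 0, "dy": 0, "dz": 0, "claw": 60},
  {"ax": 0, "ay": 0, "az": 0, "dx": 0, "dy": 0, "dz": 0, "claw": 60},
  {"ax": 0, "ay": 0, "az": 0, "dx": 0, "dy": 0, "dz": 0, "claw": 60},
])

```text
time_s: 7.8
tcp_pos: [0.5751, -0.2185, 0.0811]
ee_rot: [[1.0, -0.001, 0.002], [-0.001, -1.0, -0.0], [0.002, 0.0, -1.0]]
wrist_force: [-0.4, -0.3, -0.6]
gripper_width: 0.693
gripper_force: 0.0
```

Request:
play_rows([
  {"ax": 0, "ay": 0, "az": 0, "dx": -2, "dy": 0.8, "dz": 5, "claw": 60},
  {"ax": 0, "ay": 0, "az": 0, "dx": 0, "dy": 0, "dz": 5, "claw": 55},
  {"ax": 0, "ay": 0, "az": 0, "dx": 0, "dy": 0, "dz": 0, "claw": 48},
  {"ax": 0, "ay": 0, "az": 0, "dx": 0, "dy": 0, "dz": 0, "claw": 44},
])

```text
time_s: 8.2
tcp_pos: [0.5722, -0.2193, 0.0695]
ee_rot: [[1.0, -0.002, -0.001], [-0.002, -1.0, -0.0], [-0.001, 0.0, -1.0]]
wrist_force: [-0.1, 1.3, 0.2]
gripper_width: 0.547
gripper_force: 0.0
```

Request:
play_rows([
  {"ax": 0, "ay": 0, "az": 0, "dx": 0.5, "dy": 0, "dz": -0.5, "claw": 38},
  {"ax": 0, "ay": 0, "az": 0, "dx": 0, "dy": 0, "dz": 0, "claw": 36},
  {"ax": 0, "ay": 0, "az": 0, "dx": 0, "dy": 0, "dz": 0, "claw": 36},
  {"ax": 0, "ay": 0, "az": 0, "dx": 0, "dy": 0, "dz": 0, "claw": 36},
  {"ax": 0, "ay": 0, "az": 0, "dx": 0, "dy": 0, "dz": 0, "claw": 36},
])

```text
time_s: 8.7
tcp_pos: [0.5731, -0.2193, 0.0704]
ee_rot: [[1.0, -0.001, 0.001], [-0.001, -1.0, -0.0], [0.001, 0.0, -1.0]]
wrist_force: [0.4, -0.3, 0.3]
gripper_width: 0.451
gripper_force: 30.0
```

Request:
play_rows([
  {"ax": 0, "ay": 0, "az": 0, "dx": 0, "dy": 0, "dz": -10, "claw": 36},
  {"ax": 0, "ay": 0, "az": 0, "dx": 0, "dy": 0, "dz": -20, "claw": 36},
  {"ax": 0, "ay": 0, "az": 0, "dx": 0, "dy": 0, "dz": -25, "claw": 36},
  {"ax": 0, "ay": 0, "az": 0, "dx": 0, "dy": 0, "dz": -25, "claw": 36},
  {"ax": 0, "ay": 0, "az": 0, "dx": 0, "dy": 0, "dz": -25, "claw": 36},
  {"ax": 0, "ay": 0, "az": 0, "dx": 0, "dy": 0, "dz": -25, "claw": 36},
  {"ax": 0, "ay": 0, "az": 0, "dx": 0, "dy": 0, "dz": -10, "claw": 36},
  {"ax": 0, "ay": 0, "az": 0, "dx": -7, "dy": -25, "dz": 0, "claw": 36},
  {"ax": 0, "ay": 0, "az": 0, "dx": -7, "dy": -33, "dz": 0, "claw": 36},
  {"ax": 0, "ay": 0, "az": 0, "dx": -7, "dy": -33, "dz": 0, "claw": 36},
  {"ax": 0, "ay": 0, "az": 0, "dx": -7, "dy": -33, "dz": 0, "claw": 36},
  {"ax": 0, "ay": 0, "az": 0, "dx": -7, "dy": -33, "dz": 0, "claw": 36},
  {"ax": 0, "ay": 0, "az": 0, "dx": -7, "dy": -33, "dz": 0, "claw": 36},
  {"ax": 0, "ay": 0, "az": 0, "dx": -7, "dy": -33, "dz": 0, "claw": 36},
  {"ax": 0, "ay": 0, "az": 0, "dx": -7, "dy": -33, "dz": 0, "claw": 36},
  {"ax": 0, "ay": 0, "az": 0, "dx": -7, "dy": -33, "dz": 0, "claw": 36},
  {"ax": 0, "ay": 0, "az": 0, "dx": 0, "dy": 0, "dz": 0, "claw": 36},
  {"ax": 0, "ay": 0, "az": 0, "dx": 0, "dy": 0, "dz": 0, "claw": 36},
  {"ax": 0, "ay": 0, "az": 0, "dx": 0, "dy": 0, "dz": 0, "claw": 36},
])

```text
time_s: 10.6
tcp_pos: [0.51, 0.0693, 0.2099]
ee_rot: [[1.0, -0.002, -0.001], [-0.002, -1.0, -0.0], [-0.001, 0.0, -1.0]]
wrist_force: [0.8, -0.7, -0.9]
gripper_width: 0.45
gripper_force: 30.0
```

```bash
python3 - <<'E'
from m import *
s=sense(); print(s['time_s'],s['tcp_pos'],s['ee_rot'],s['wrist_force'],s['gripper_width'])
for n in('wrist','top','scene'):
    c=snap(n,n+'4'); print(n)
    print(' mouth',near(c,.509,.068,.03,.086,.11),' sleeve',near(c,.509,.067,.03,.06,.082),'flange',near(c,.509,.067,.03,.048,.058))
    print(' held',near(c,s['tcp_pos'][0],s['tcp_pos'][1],.03,.13,.175))
a=cv2.resize(load('scene4')['frame'][100:280,110:290],(400,400),interpolation=cv2.INTER_CUBIC)
b=cv2.resize(load('wrist4')['frame'],(400,300))
b=cv2.copyMakeBorder(b,0,100,0,0,cv2.BORDER_CONSTANT)
cv2.imwrite('pics/c4.png',np.hstack([a,b]))
E
```

```text
10.6 [0.51   0.0693 0.2099] [[ 1.     -0.002  -0.001 ]
 [-0.002  -1.     -0.0004]
 [-0.001   0.0004 -1.    ]] [ 0.7788 -0.664  -0.9107] 0.45033786302974654
wrist
 mouth (570, 'medz 92.0 max 94.4', ((509.2361755371094, 69.44786834716797), 16.351531982421875))  sleeve (532, 'medz 77.1 max 82.0', ((509.37091064453125, 69.43242645263672), 20.602832794189453)) flange (259, 'medz 53.0 max 57.9', ((510.0669860839844, 69.6728286743164), 23.268373489379883))
 held (152, 'medz 157.2 max 164.2', ((512.781005859375, 68.47341918945312), 8.500980377197266))
top
 mouth none  sleeve none flange none
 held none
scene
 mouth (89, 'medz 91.0 max 94.0', ((507.13165283203125, 71.89482879638672), 16.52464485168457))  sleeve (189, 'medz 73.2 max 81.9', ((506.25823974609375, 71.08440399169922), 20.412349700927734)) flange (90, 'medz 52.2 max 57.8', ((505.8323059082031, 71.13082885742188), 22.466636657714844))
 held (80, 'medz 160.5 max 174.6', ((506.88787841796875, 70.0294418334961), 9.324800491333008))
```

View pics/c4.png

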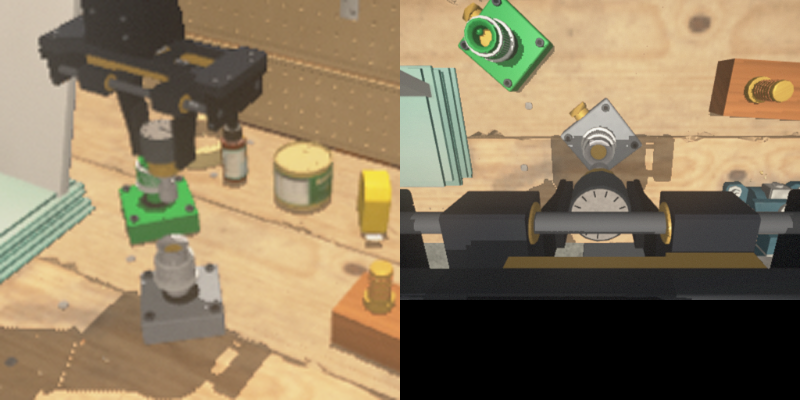

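The picture shows the gauge held upright over the coupler: plug tip near (167,190), mouth near (175,243) in the left half. I'll descend to just above the mouth.

Request:
play_rows([
  {"ax": 0, "ay": 0, "az": 0, "dx": -0.5, "dy": -0.5, "dz": 15, "claw": 36},
  {"ax": 0, "ay": 0, "az": 0, "dx": 0, "dy": 0, "dz": 15, "claw": 36},
  {"ax": 0, "ay": 0, "az": 0, "dx": 0, "dy": 0, "dz": 10, "claw": 36},
  {"ax": 0, "ay": 0, "az": 0, "dx": 0, "dy": 0, "dz": 8, "claw": 36},
  {"ax": 0, "ay": 0, "az": 0, "dx": 0, "dy": 0, "dz": 0, "claw": 36},
  {"ax": 0, "ay": 0, "az": 0, "dx": 0, "dy": 0, "dz": 0, "claw": 36},
  {"ax": 0, "ay": 0, "az": 0, "dx": 0, "dy": 0, "dz": 0, "claw": 36},
])

```text
time_s: 11.45
tcp_pos: [0.5103, 0.0705, 0.1629]
ee_rot: [[1.0, -0.001, 0.001], [-0.001, -1.0, 0.0], [0.001, -0.0, -1.0]]
wrist_force: [-0.1, -0.4, -0.6]
gripper_width: 0.451
gripper_force: 30.0
```

Request:
play_rows([
  {"ax": 0, "ay": 0, "az": 0, "dx": -0.8, "dy": 0.9, "dz": 4, "claw": 36},
  {"ax": 0, "ay": 0, "az": 0, "dx": 0, "dy": 0, "dz": 3, "claw": 36},
  {"ax": 0, "ay": 0, "az": 0, "dx": 0, "dy": 0, "dz": 2, "claw": 36},
  {"ax": 0, "ay": 0, "az": 0, "dx": 0, "dy": 0, "dz": 2, "claw": 36},
  {"ax": 0, "ay": 0, "az": 0, "dx": 0, "dy": 0, "dz": 0, "claw": 36},
  {"ax": 0, "ay": 0, "az": 0, "dx": 0, "dy": 0, "dz": 0, "claw": 36},
])

```text
time_s: 12.05
tcp_pos: [0.509, 0.0694, 0.1512]
ee_rot: [[1.0, -0.001, -0.0], [-0.001, -1.0, -0.0], [-0.0, 0.0, -1.0]]
wrist_force: [-0.7, 0.1, -1.7]
gripper_width: 0.454
gripper_force: 30.0
```

Request:
play_rows([
  {"ax": 0, "ay": 0, "az": 0, "dx": 0, "dy": 0, "dz": 2, "claw": 36},
  {"ax": 0, "ay": 0, "az": 0, "dx": 0, "dy": 0, "dz": 2, "claw": 36},
  {"ax": 0, "ay": 0, "az": 0, "dx": 0, "dy": 0, "dz": 2, "claw": 36},
  {"ax": 0, "ay": 0, "az": 0, "dx": 0, "dy": 0, "dz": 2, "claw": 36},
  {"ax": 0, "ay": 0, "az": 0, "dx": 0, "dy": 0, "dz": 0, "claw": 36},
  {"ax": 0, "ay": 0, "az": 0, "dx": 0, "dy": 0, "dz": 0, "claw": 36},
])

```text
time_s: 12.65
tcp_pos: [0.5089, 0.0695, 0.1431]
ee_rot: [[1.0, -0.002, 0.0], [-0.002, -1.0, 0.0], [0.0, -0.0, -1.0]]
wrist_force: [0.7, 0.5, 0.2]
gripper_width: 0.451
gripper_force: 30.0
```

Request:
play_rows([
  {"ax": 0, "ay": 0, "az": 0, "dx": 0, "dy": 0, "dz": 2, "claw": 36},
  {"ax": 0, "ay": 0, "az": 0, "dx": 0, "dy": 0, "dz": 2, "claw": 36},
  {"ax": 0, "ay": 0, "az": 0, "dx": 0, "dy": 0, "dz": 2, "claw": 36},
  {"ax": 0, "ay": 0, "az": 0, "dx": 0, "dy": 0, "dz": 2, "claw": 36},
  {"ax": 0, "ay": 0, "az": 0, "dx": 0, "dy": 0, "dz": 2, "claw": 36},
  {"ax": 0, "ay": 0, "az": 0, "dx": 0, "dy": 0, "dz": 2, "claw": 36},
  {"ax": 0, "ay": 0, "az": 0, "dx": 0, "dy": 0, "dz": 2, "claw": 36},
  {"ax": 0, "ay": 0, "az": 0, "dx": 0, "dy": 0, "dz": 0, "claw": 36},
  {"ax": 0, "ay": 0, "az": 0, "dx": 0, "dy": 0, "dz": 0, "claw": 36},
])

```text
time_s: 13.55
tcp_pos: [0.5093, 0.0697, 0.1292]
ee_rot: [[1.0, -0.001, 0.001], [-0.001, -1.0, 0.0], [0.001, -0.0, -1.0]]
wrist_force: [0.6, 1.1, 1.7]
gripper_width: 0.452
gripper_force: 30.0
```

Request:
play_rows([
  {"ax": 0, "ay": 0, "az": 0, "dx": 0, "dy": 0, "dz": 1, "claw": 36},
  {"ax": 0, "ay": 0, "az": 0, "dx": 0, "dy": 0, "dz": 1, "claw": 36},
  {"ax": 0, "ay": 0, "az": 0, "dx": 0, "dy": 0, "dz": 1, "claw": 36},
  {"ax": 0, "ay": 0, "az": 0, "dx": 0, "dy": 0, "dz": 1, "claw": 36},
  {"ax": 0, "ay": 0, "az": 0, "dx": 0, "dy": 0, "dz": 1, "claw": 36},
  {"ax": 0, "ay": 0, "az": 0, "dx": 0, "dy": 0, "dz": 0, "claw": 36},
  {"ax": 0, "ay": 0, "az": 0, "dx": 0, "dy": 0, "dz": 0, "claw": 36},
])

```text
time_s: 14.25
tcp_pos: [0.5092, 0.0696, 0.1243]
ee_rot: [[1.0, -0.001, 0.001], [-0.001, -1.0, 0.0], [0.001, -0.0, -1.0]]
wrist_force: [1.2, 0.2, 3.0]
gripper_width: 0.453
gripper_force: 30.0
```

```bash
python3 - <<'E'
from m import *
c=snap('scene','s5'); print(near(c,.507,.071,.03,.06,.09),near(c,.507,.071,.03,.048,.066))
E
```

```text
(222, 'medz 76.7 max 89.8', ((506.1085205078125, 71.32636260986328), 20.703638076782227)) (125, 'medz 55.9 max 66.0', ((505.95977783203125, 70.92160034179688), 23.13882064819336))
```

Request:
play_rows([
  {"ax": 0, "ay": 0, "az": 0, "dx": 0, "dy": 0, "dz": 0.5, "claw": 36},
  {"ax": 0, "ay": 0, "az": 0, "dx": 0, "dy": 0, "dz": 0.5, "claw": 36},
  {"ax": 0, "ay": 0, "az": 0, "dx": 0, "dy": 0, "dz": 0.5, "claw": 36},
  {"ax": 0, "ay": 0, "az": 0, "dx": 0, "dy": 0, "dz": 0.5, "claw": 36},
  {"ax": 0, "ay": 0, "az": 0, "dx": 0, "dy": 0, "dz": 0, "claw": 36},
  {"ax": 0, "ay": 0, "az": 0, "dx": 0, "dy": 0, "dz": 0, "claw": 36},
])

```text
time_s: 14.9
tcp_pos: [0.5084, 0.0692, 0.1218]
ee_rot: [[1.0, -0.002, -0.001], [-0.002, -1.0, -0.0], [-0.001, 0.0, -1.0]]
wrist_force: [0.5, -0.4, -2.7]
gripper_width: 0.448
gripper_force: 30.0
```

```bash
python3 - <<'E'
from m import *
c=snap('scene','s6')
for n in('scene4','s5','s6'):
    w=cloud(load(n)); p=w[200:260,165:220].reshape(-1,3); h,e=np.histogram(p[:,2],bins=np.arange(.04,.1,.003)); print(n,h)
E
```

```text
scene4 [ 0  0  5 35 35 15 16 17 20 28 22 24 54 18 32 30 26 44  1]
s5 [ 1  0  0  7 42 29 14 19 23 22 22 17 42 43 10 15 12 19  1]
s6 [10  8  3  0  0  9 33 33 19 18 23 21 15 24 35 35 10 18 10]
```

The sleeve has sprung forward and the force has dropped, so the plug is locked. I'll release and retreat upwards.

Request:
play_rows([
  {"ax": 0, "ay": 0, "az": 0, "dx": 0, "dy": 0, "dz": 0.5, "claw": 36},
  {"ax": 0, "ay": 0, "az": 0, "dx": 0, "dy": 0, "dz": 0, "claw": 44},
  {"ax": 0, "ay": 0, "az": 0, "dx": 0, "dy": 0, "dz": 0, "claw": 60},
  {"ax": 0, "ay": 0, "az": 0, "dx": 0, "dy": 0, "dz": 0, "claw": 60},
  {"ax": 0, "ay": 0, "az": 0, "dx": 0, "dy": 0, "dz": 0, "claw": 65},
  {"ax": 0, "ay": 0, "az": 0, "dx": 0, "dy": 0, "dz": -10, "claw": 65},
  {"ax": 0, "ay": 0, "az": 0, "dx": 0, "dy": 0, "dz": -25, "claw": 70},
  {"ax": 0, "ay": 0, "az": 0, "dx": 0, "dy": 0, "dz": -35, "claw": 80},
  {"ax": 0, "ay": 0, "az": 0, "dx": 0, "dy": 0, "dz": -40, "claw": 80},
  {"ax": 0, "ay": 0, "az": 0, "dx": 0, "dy": 0, "dz": -10, "claw": 80},
  {"ax": 0, "ay": 0, "az": 0, "dx": 0, "dy": 0, "dz": 0, "claw": 80},
  {"ax": 0, "ay": 0, "az": 0, "dx": 0, "dy": 0, "dz": 0, "claw": 80},
])

```text
time_s: 16.15
tcp_pos: [0.5082, 0.0693, 0.241]
ee_rot: [[1.0, -0.002, -0.002], [-0.002, -1.0, 0.0], [-0.002, -0.0, -1.0]]
wrist_force: [-0.0, 0.2, -1.2]
gripper_width: 0.919
gripper_force: 0.0
```

```bash
python3 - <<'E'
from m import *
s=sense(); print(s['time_s'],s['tcp_pos'],s['wrist_force'])
for n in('wrist','scene'):
    c=snap(n,n+'7'); print(n,'dial',near(c,.509,.07,.03,.12,.15),'flange',near(c,.509,.07,.03,.045,.066))
w=cloud(load('scene7')); p=w[200:260,165:220].reshape(-1,3); h,e=np.histogram(p[:,2],bins=np.arange(.04,.1,.003)); print(h)
a=cv2.resize(load('scene7')['frame'][140:290,110:360],(500,300),interpolation=cv2.INTER_CUBIC)
b=cv2.resize(load('wrist7')['frame'],(300,225)); b=cv2.copyMakeBorder(b,0,75,0,0,cv2.BORDER_CONSTANT)
cv2.imwrite('pics/c7.png',np.hstack([a,b]))
E
```

```text
16.15 [0.5082 0.0693 0.241 ] [-0.0189  0.196  -1.2006]
wrist dial (1737, 'medz 137.4 max 139.7', ((508.39923095703125, 67.84870910644531), 20.21138572692871)) flange (227, 'medz 61.4 max 65.9', ((508.3555603027344, 68.67823028564453), 23.29895782470703))
scene dial (263, 'medz 136.1 max 139.6', ((505.9849853515625, 69.5060806274414), 20.55396842956543)) flange (93, 'medz 60.9 max 65.8', ((505.1148681640625, 70.57591247558594), 23.348581314086914))
[ 9 11  0  1  0  8 34 33 15 23 19 17 22 24 29 43 10 17 12]
```

View pics/c7.png

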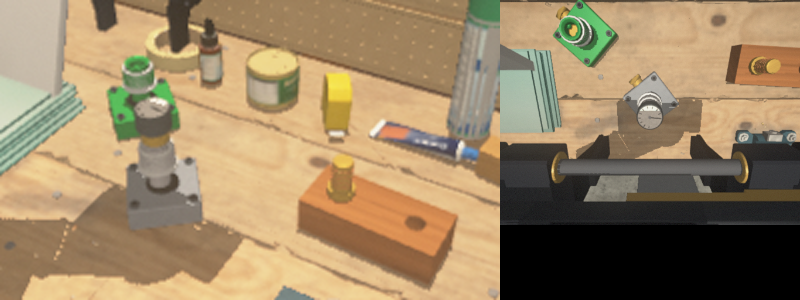

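The gauge stands upright at about (155,115) in the left half. The sleeve is fully forward with its flange back at 0.0615, and the silencer is still in the stand.

```bash
python3 -c "
from station import *
print(finish_job())"
```

```text
the job is handed in; nothing more can be done
None
```

The gauge is fitted upright in the grey outlet, with its plug home and the sleeve sprung forward to lock it; I let go and handed the job in at about 16 s, but the hand-in returned no verdict.

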